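# Set the gilded-rim dome on the empty sloping drying rest

## Task

The dome with the gold rim and the yellow bowl is ready to dry. Take it by its wooden knob and lower it, without dropping it, onto whichever of the two sloping drying rests is empty, so that it lies flat on the black face, centred across its narrow width and between the red lip and the top edge, not riding up on the lip; then let go. Leave the all-gold dome and the all-white dome where they are.

Things in the scene. Friction and masses are not known exactly. Their poses are not given: they have to be found in the camera images.
- dome_rim: The dome to move: gold (brass) rim, yellow bowl. It stands on the table, knob up, on one side or the other. Flat round flange 120 mm across, 6 mm thick; a bowl 92 mm across rising to 38 mm; on top an upright round wooden knob, 26 mm across, from 38 to 70 mm above the underside (grip it there). About 0.25 kg. Origin: centre of the flat underside; z up through the knob.
- dome_white: All-white dome, only primed, standing on the table, knob up, on the other side from the dome to move; leave it alone. Flat round flange 120 mm across, 6 mm thick; a bowl 92 mm across rising to 38 mm; on top an upright round wooden knob, 26 mm across, from 38 to 70 mm above the underside (grip it there). About 0.25 kg. Origin: centre of the flat underside; z up through the knob.
- dome_gold: All-gold (brass) dome, already lying on one of the two rests; leave it alone. Flat round flange 120 mm across, 6 mm thick; a bowl 92 mm across rising to 38 mm; on top an upright round wooden knob, 26 mm across, from 38 to 70 mm above the underside (grip it there). About 0.25 kg. Origin: centre of the flat underside; z up through the knob.
- rest_a: One of two identical fixed drying rests, 240 mm apart: wooden foot, steel post, black sloping face 60 mm wide, 160 mm long, rising 20 degrees away from the robot, red lip 10 mm proud along its low near end. Either may be the empty one. Origin: under the foot, 12 mm above the table; x: the way the face rises, level; y: across; z: up. Face centre 85 mm above it, low end 58, high end 112.
- rest_b: One of two identical fixed drying rests, 240 mm apart: wooden foot, steel post, black sloping face 60 mm wide, 160 mm long, rising 20 degrees away from the robot, red lip 10 mm proud along its low near end. Either may be the empty one. Origin: under the foot, 12 mm above the table; x: the way the face rises, level; y: across; z: up. Face centre 85 mm above it, low end 58, high end 112.
- rest_a_seat (a point): Centre of the upper surface of rest_a's sloping face. x points up the slope, y across, z is the face's outward normal (20 degrees off vertical, towards the robot). Lip's inner side at x = -80 mm, top edge at +80, side edges at y = +-30. A dome whose underside centre lies here is centred, 20 mm clear of lip and top edge.
- rest_b_seat (a point): Centre of the upper surface of rest_b's sloping face. x points up the slope, y across, z is the face's outward normal (20 degrees off vertical, towards the robot). Lip's inner side at x = -80 mm, top edge at +80, side edges at y = +-30. A dome whose underside centre lies here is centred, 20 mm clear of lip and top edge.
Things that resemble listed ones, but are neither listed nor needed, are in the scene too. What is shaped like the dome_rim but orange or pink is not meant.

How it is judged:
By the outcome, as a careful person would: the job done as asked, in the order asked, and still so for the second after the job is handed in, with the robot touching nothing.
It also fails if it takes over 38 s, if anything falls off the work surface, if the arm or the gripper's body presses on something with over 40 N, if the wrist force passes 120 N, or if a joint passes its speed limit or range.

## Robot

A 6-joint arm with a two-finger parallel gripper is mounted at the origin on the work surface. World frame = base frame: x ahead of the robot, y to its left, z up, the work surface at z = 0. Lengths are in m, angles in rad, forces in N, time in s.
With the tool pointing down it reaches from about 0.325 to 1 m from the base axis. Payload 5.1 kg.
Tool frame: the origin (TCP) lies at the very end of the fingers, on their centre line; the grasp point (between the pads) lies 19 mm behind it (manip.grasp_offset is the z of the grasp point in the tool frame, in m); z points along the fingers, y is the line along which they close (so a half turn about z gives the same grasp; the last joint's range is limited). The gripper opens to 85 mm and grips with 20 to 120 N. Pads are 22 mm wide; open, the fingers measure 114 mm over their backs; the gripper's body (76 mm by 85 mm) begins 54 mm behind the grasp point. The pads swing forward as they close: fully open they stand 13 mm farther back than shut.
Start: joints at [-1.259, 0.124, 1.65, -0, 1.367, -0.083], TCP at [0.25, -0.6, 0.231] pointing down, gripper open.
Joint ranges: [-2.61, 2.61], [-1.02, 2.33], [0.03, 2.71], [-1.35, 4.49], [0.32, 2.68], [-2.91, 2.91]. Speed limits (rad/s): [2.57, 2.57, 3.14, 3.14, 3.14, 3.14].

## Interface

Orientations are given as a unit quaternion [w, x, y, z].
In Python, from station import manip gives the robot as it stands.
- The arm moves only by the shell command python3 -m creep 'ROWS'. ROWS is JSON, a list that holds one entry, the list of rows, each a list of 7 numbers: the opening, from 0 (shut) to 1 (fully open), then the shift along the tool's x, y, z in mm, then the turn, a rotation vector about the tool's x, y, z in rad. A call has 1 to 12 rows; each row is the pose to reach, as a shift and turn from the pose commanded when the call began, along the tool's axes at that moment; what a row does not reach only later rows make up. A row lasts 1/8 s, in which the tool goes at most 62.5 mm and 10.7 degrees, less where a joint would pass 70% of its speed; a pose out of reach is approached as far as the arm can. A call with a gripper value outside its range is refused whole. The fingers move at their own pace and stop on an object; the grip force is fixed at half the most. Time passes only in rows, so rows that repeat a pose let the fingers close. It gives the time, the measured TCP pose, the force, the opening and the grip force at its end, in the units of the state.
- manip.state(): the state, without advancing time (a new reading comes with each control period).
- manip.camera(name): name is "scene" or "side" or "wrist"; returns the picture (384x512x3 uint8, blue, green, red); there is no depth.
- manip.camera_info(name): a dict with "camera_matrix" (3x3 intrinsics, pixels), "extrinsics" (4x4, takes a point from camera to world coordinates); the wrist camera has in their place "hand_eye" (4x4, takes a point from camera to tool coordinates, whose origin is the TCP and whose axes are the flange's). Camera axes: x right, y down, z forward; pixel columns grow to the right and rows downward; lengths in m; the calibration is good to about 2 mm. A picture is of the moment at which its call begins: read the wrist's pose just before it. camera_info takes no time and is no camera call.
- manip.close_job(): hands the job in; it is judged then, once.
Trained networks look in the newest picture that a camera, given by its name, has taken for a name from the list of things; names that differ only in an ending like _2 or _b are one class to them, and where a whole thing is asked for, a point or a joint stands for the part that bears it (a point fixed in the world has none). Each returns a list of dicts, best first, with "conf" (0 to 1); they miss things now and then, are a little off and sometimes report something else, mostly with a low value. They report only what shows in the picture. A call takes as long as a camera call. They do not tell look-alikes from the thing itself.
- manip.find_in(camera, name): "pixel" ([column, row] in pixels, amid what is visible of it).
- manip.landmark_of(camera, name): "pixel" ([column, row] in pixels: a listed point, or the origin of a listed thing).
The state is a dict: "t": time; "joint_positions": joint angles; "joint_vel": joint speeds; "tau": joint torques, N m; "tcp_pos": TCP position; "orientation": TCP orientation; "contact_force": force on the tool from outside, world axes, zero at the start; "ft_torque": the same for the moment, N m; "grip_width": finger opening in m; "grasp_force": force on a finger pad.
Only numpy, scipy, OpenCV 4.12 (cv2) and the standard library are available. Lean on these libraries where they do the work, as an engineer would, in place of code of your own. Each camera call takes 0.05 s, during which the arm holds its last target. There are 200 camera calls.

## Working session

There is one attempt and no reset: what is moved stays moved. The work goes in short steps, Python scripts to look and compute and a shell command to move; the robot and the scene stay as the last step left them, time stands still between calls to the robot, and variables do not carry over. Pictures are saved under pics/ and viewed, at most 10 in all, crops included, and the job is handed in when it is done.

```bash
mkdir -p pics; ls; cat > h.py <<'E'
import numpy as np, cv2
from scipy.spatial.transform import Rotation as R
from station import manip
def info(c):
    i=manip.camera_info(c); K=np.array(i["camera_matrix"])
    if c=="wrist":
        s=manip.state(); q=s["orientation"]; T=np.eye(4); T[:3,:3]=R.from_quat([q[1],q[2],q[3],q[0]]).as_matrix(); T[:3,3]=s["tcp_pos"]
        return K,T@np.array(i["hand_eye"])
    return K,np.array(i["extrinsics"])
def ray(c,p):
    K,E=info(c); d=E[:3,:3]@np.linalg.solve(K,[p[0],p[1],1.]); return E[:3,3],d/np.linalg.norm(d)
def atz(c,p,z):
    o,d=ray(c,p); return o+d*(z-o[2])/d[2]
def tri(a,b):
    A=np.zeros((3,3));v=np.zeros(3)
    for o,d in (a,b):
        M=np.eye(3)-np.outer(d,d);A+=M;v+=M@o
    x=np.linalg.solve(A,v);return x,[float(np.linalg.norm((np.eye(3)-np.outer(d,d))@(x-o))) for o,d in (a,b)]
def proj(c,P):
    K,E=info(c); q=np.linalg.inv(E)@np.append(P,1); q=K@q[:3]; return q[:2]/q[2]
E
python3 - <<'E'
from h import *
np.set_printoptions(precision=3,suppress=True)
ims=[]
for c in ("scene","side"):
    im=manip.camera(c); cv2.imwrite(f"pics/{c}0.png",im)
    print(c,info(c)[1][:3,3])
    for n in ("dome_rim","dome_white","dome_gold","rest_a_seat","rest_a"):
        for f in (manip.find_in,manip.landmark_of):
            try: print(n,f.__name__,[(np.round(d["pixel"]).tolist(),round(d["conf"],2)) for d in f(c,n)])
            except Exception as e: print(n,e)
E
```

```text
pics
scene [ 1.182 -0.188  1.262]
dome_rim call [([261.0, 198.0], 0.9), ([241.0, 162.0], 0.86), ([373.0, 172.0], 0.81), ([204.0, 220.0], 0.74)]
dome_rim call [([241.0, 160.0], 0.76), ([205.0, 222.0], 0.7), ([373.0, 173.0], 0.68)]
dome_white call [([132.0, 258.0], 0.67)]
dome_white call [([131.0, 261.0], 0.64)]
dome_gold call [([260.0, 237.0], 0.96), ([188.0, 273.0], 0.17)]
dome_gold call [([261.0, 240.0], 0.57)]
rest_a_seat call [([264.0, 258.0], 0.6)]
rest_a_seat call [([264.0, 241.0], 0.87)]
rest_a call [([261.0, 257.0], 0.92), ([189.0, 279.0], 0.82)]
rest_a call [([261.0, 255.0], 0.92), ([194.0, 281.0], 0.65)]
side [-0.506  0.654  1.028]
dome_rim call [([325.0, 197.0], 0.97), ([282.0, 263.0], 0.94), ([262.0, 215.0], 0.83), ([97.0, 245.0], 0.72)]
dome_rim call [([284.0, 265.0], 0.83), ([258.0, 216.0], 0.81), ([327.0, 196.0], 0.68)]
dome_white call []
dome_white call []
dome_gold call [([262.0, 145.0], 0.73)]
dome_gold call [([262.0, 143.0], 0.86)]
rest_a_seat call [([257.0, 160.0], 0.8)]
rest_a_seat call [([260.0, 140.0], 0.75)]
rest_a call [([331.0, 135.0], 0.73), ([258.0, 165.0], 0.65)]
rest_a call [([259.0, 164.0], 0.79), ([325.0, 144.0], 0.6)]
```

View pics/scene0.png

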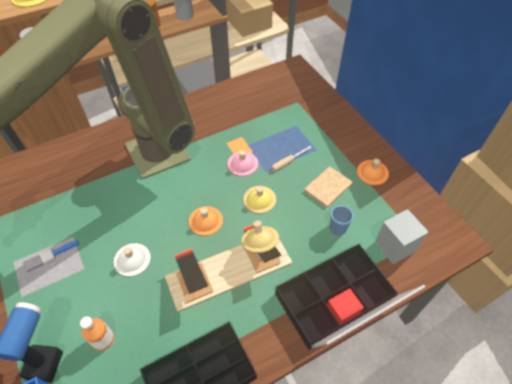

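View pics/side0.png

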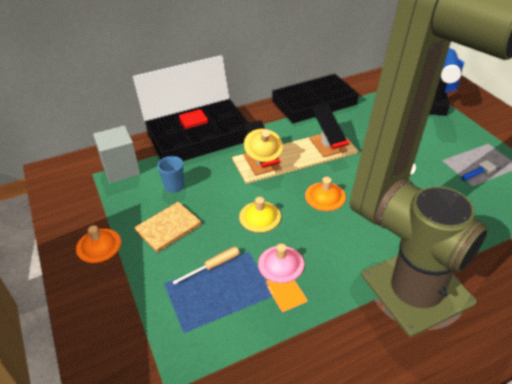

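The scene picture shows four candidates for the dome: pink (242,162), orange (205,221), orange (373,172) and yellow (260,198). Only the yellow one fits. The white dome is at (132,260), the all-gold dome is on the rest at (261,238), and the empty rest is at (192,273). In the side picture, yellow is at (260,215) and the empty rest at (330,127). I'll confirm this in one enlarged crop.

```bash
python3 - <<'E'
from h import *
a=cv2.imread("pics/scene0.png");b=cv2.imread("pics/side0.png")
f=lambda im,x,y,w,h:cv2.resize(im[y:y+h,x:x+w],(400,300),interpolation=cv2.INTER_CUBIC)
v=np.vstack([np.hstack([f(a,230,173,60,45),f(a,160,238,80,60)]),np.hstack([f(b,230,190,60,45),f(b,290,97,80,60)])])
cv2.imwrite("pics/crop1.png",v)
E
```

```text
(no output)
```

View pics/crop1.png

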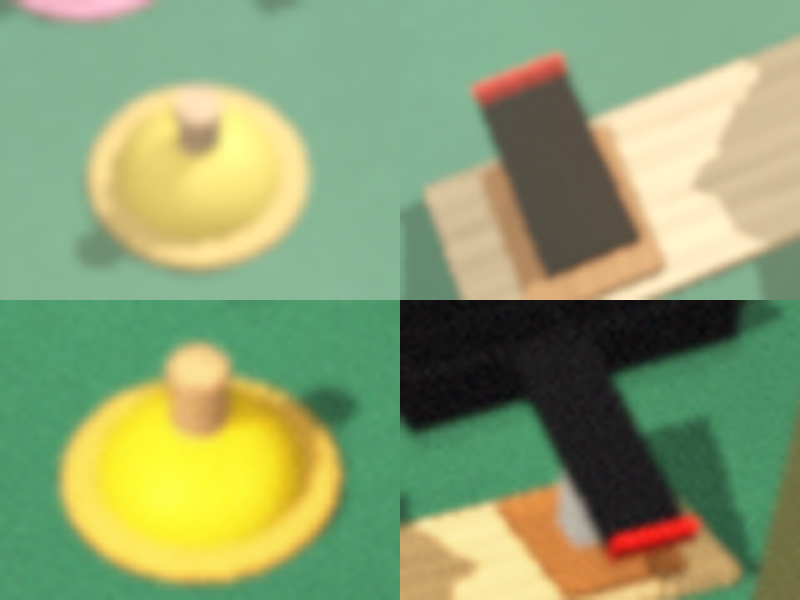

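The crop confirms a yellow bowl with a gold rim and an empty rest. In the scene picture its face corners are about (177,259), (194,252.5), (207.5,285.5) and (190,293.5).

```bash
cat >> h.py <<'E'
def seatfit(pts,c="scene",cor=((-.08,.03),(-.08,-.03),(.08,-.03),(.08,.03)),x0=(.6,-.1,0)):
    from scipy.optimize import least_squares
    s,k=np.sin(np.radians(20)),np.cos(np.radians(20))
    def P(v):
        cy,sy=np.cos(v[2]),np.sin(v[2])
        return [np.array([v[0]+u*k*cy-w*sy, v[1]+u*k*sy+w*cy, .097+u*s]) for u,w in cor]
    f=lambda v:np.ravel([proj(c,p)-q for p,q in zip(P(v),pts)])
    r=least_squares(f,x0); return r.x,r.fun
E
python3 - <<'E'
from h import *
np.set_printoptions(precision=4,suppress=True)
print("knob",tri(ray("scene",(259.8,187.6)),ray("side",(259.85,199))))
for z in (.07,):print(atz("scene",(259.8,187.6),z),atz("side",(259.85,199),z))
print("flange",atz("scene",(259.8,199.5),.004),atz("side",(260.1,217),.004))
# which image corner is left (+y)?
C=[(177,259),(194,252.5),(207.5,285.5),(190,293.5)]
for p,z in zip(C,(.07,.07,.124,.124)):print(atz("scene",p,z))
for cor in (((-.08,.03),(-.08,-.03),(.08,-.03),(.08,.03)),((-.08,-.03),(-.08,.03),(.08,.03),(.08,-.03))):
    print(seatfit(C,cor=cor))
s=manip.state();print(s["tcp_pos"],s["orientation"],manip.grasp_offset,s["t"],s["grip_width"])
v=seatfit(C,cor=cor)[0]
# predicted lip in side view
P=[np.array([v[0]+u*.94*np.cos(v[2])-w*np.sin(v[2]),v[1]+u*.94*np.sin(v[2])+w*np.cos(v[2]),.097+u*.342]) for u,w in ((-.08,-.03),(-.08,.03),(.08,.03),(.08,-.03))]
print([proj("side",p) for p in P])
E
```

```text
knob (array([0.4043, 0.2463, 0.0723]), [0.002362273012400436, 0.0023622730124002664])
[0.4038 0.2493 0.07  ] [0.4054 0.2433 0.07  ]
flange [0.4088 0.2469 0.004 ] [0.3995 0.2466 0.004 ]
[ 0.5254 -0.1188  0.07  ]
[ 0.5301 -0.0621  0.07  ]
[ 0.6779 -0.0769  0.124 ]
[ 0.676  -0.1315  0.124 ]
(array([ 0.6015, -0.0966, -0.1   ]), array([ 17.7889,  -6.9318, -17.2095,   6.1333, -18.6739,   7.5348,
        18.5311,  -8.0925]))
(array([ 0.6023, -0.0973, -0.0882]), array([-0.5684,  0.1381,  0.3779, -0.1174,  1.1608,  0.046 , -0.9708,
       -0.11  ]))
[ 0.25   -0.6     0.2313] [-0.      0.9806  0.1961  0.    ] -0.0187 1.1 0.08555720569707241
[array([346.0099, 141.3798]), array([329.2289, 145.5557]), array([310.4228, 106.8482]), array([326.6828, 103.203 ])]
```

```bash
cat >> h.py <<'E'
def Rm():
    q=manip.state()["orientation"];return R.from_quat([q[1],q[2],q[3],q[0]])
def goal(yaw,tilt):
    # tool x along yaw, z down, then tilted so that -z leans towards robot by tilt (deg)
    x=np.array([np.cos(yaw),np.sin(yaw),0]);z=np.array([0,0,-1.]);t=np.radians(tilt)
    X=x*np.cos(t)-z*np.sin(t);Z=z*np.cos(t)+x*np.sin(t)
    return R.from_matrix(np.column_stack([X,np.cross(Z,X),Z]))
def to(p,G=None,frm=None):
    """shift mm, turn rad in tool axes from the present pose"""
    r=Rm();s=np.array(manip.state()["tcp_pos"] if frm is None else frm)
    return np.round(r.inv().apply(np.array(p)-s)*1000,1),(np.round((r.inv()*G).as_rotvec(),3) if G else None)
E
python3 - <<'E'
from h import *
print(np.round(manip.camera_info("wrist")["hand_eye"],3))
G=goal(-.088,0)
print(to((.45,-.2,.29),G),to((.40,.246,.29),G))
E
```

```text
[[-0.001 -0.962 -0.272  0.069]
 [ 1.    -0.001  0.001  0.001]
 [-0.001 -0.272  0.962 -0.144]
 [ 0.     0.     0.     1.   ]]
(array([ 338.5, -292.3,  -58.7]), array([-0.   , -0.   ,  0.483])) (array([ 463.9, -723.2,  -58.7]), array([-0.   , -0.   ,  0.483]))
```

```bash
python3 -m creep '[[[1,170,-150,-55,0,0,0.15],[1,338,-292,-58,0,0,0.3],[1,338,-292,-58,0,0,0.48],[1,338,-292,-58,0,0,0.48],[1,338,-292,-58,0,0,0.48],[1,338,-292,-58,0,0,0.48],[1,464,-723,-58,0,0,0.48],[1,464,-723,-58,0,0,0.48],[1,464,-723,-58,0,0,0.48],[1,464,-723,-58,0,0,0.48],[1,464,-723,-58,0,0,0.48],[1,464,-723,-58,0,0,0.48]]]'; python3 - <<'E'
from h import *
print(to((.40,.246,.25),goal(-.088,0)))
E
```

```text
t: 2.6
tcp_pos: [0.404, 0.1089, 0.2876]
orientation: [-0.0, 0.999, -0.043, 0.001]
contact_force: [2.3, -0.4, -0.8]
grip_width: 0.0857
grasp_force: 0.0
(array([ -15.7, -136.2,   37.6]), array([-0.   , -0.002,  0.003]))
```

```bash
python3 -m creep '[[[1,-12,-136,35,0,0,0],[1,-12,-136,35,0,0,0],[1,-12,-136,35,0,0,0],[1,-12,-136,35,0,0,0],[1,-12,-136,35,0,0,0]]]'; python3 - <<'E'
from h import *
np.set_printoptions(precision=4,suppress=True)
im=manip.camera("wrist");cv2.imwrite("pics/w1.png",im)
print(manip.find_in("wrist","dome_rim"),manip.landmark_of("wrist","dome_rim"))
print(proj("wrist",(.404,.246,.07)),proj("wrist",(.404,.246,.0)))
E
```

```text
t: 3.22
tcp_pos: [0.4046, 0.2424, 0.2527]
orientation: [0.0, 0.999, -0.043, 0.001]
contact_force: [-0.0, 0.3, -0.3]
grip_width: 0.0853
grasp_force: 0.0
[{'pixel': [404.0, 154.7], 'conf': 0.86}, {'pixel': [247.6, 156.2], 'conf': 0.75}, {'pixel': [243.3, 278.3], 'conf': 0.75}] [{'pixel': [404.5, 156.1], 'conf': 0.75}, {'pixel': [245.8, 160.4], 'conf': 0.6}]
[247.6968 169.4355] [248.3687 159.0237]
```

View pics/w1.png

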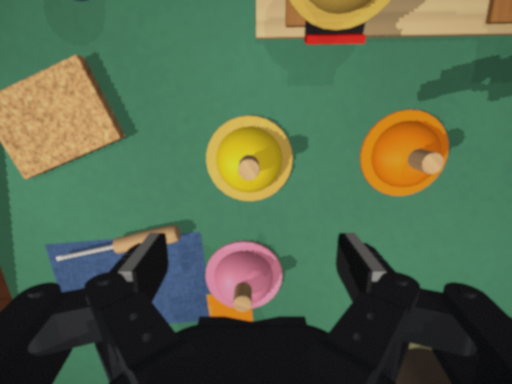

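The wrist picture shows the yellow dome with its flange centre at (249.5,158) and knob top at (249,168). That is within 2 px of prediction. Pink at (243,275) and orange at (404,153) stand well clear.

```bash
python3 - <<'E'
from h import *
k=atz("wrist",(249,168),.07);f=atz("wrist",(249.5,158),.004);print(k,f)
print(to([*(k+f)[:2]/2,.043],goal(-.088,0)))
E
```

```text
[0.40557453 0.24432165 0.07      ] [0.40599584 0.24418756 0.004     ]
(array([  0.7,  -1.9, 209.8]), array([-0.   , -0.001,  0.   ]))
```

```bash
python3 -m creep '[[[1,1,-2,60,0,0,0],[1,1,-2,120,0,0,0],[1,1,-2,165,0,0,0],[1,1,-2,195,0,0,0],[1,1,-2,209,0,0,0],[1,1,-2,209,0,0,0],[0,1,-2,209,0,0,0],[0,1,-2,209,0,0,0],[0,1,-2,209,0,0,0],[0,1,-2,209,0,0,0],[0,1,-2,209,0,0,0],[0,1,-2,209,0,0,0]]]'
```

```text
t: 4.88
tcp_pos: [0.4059, 0.2459, 0.0441]
orientation: [-0.0, 0.999, -0.043, 0.001]
contact_force: [-1.8, 0.1, 5.8]
grip_width: 0.0242
grasp_force: 59.2
```

```bash
python3 - <<'E'
from h import *
print(to((.46,-.10,.33),goal(-.088,0)))
E
```

```text
(array([  83.7,  339.7, -286.1]), array([-0.001, -0.001,  0.003]))
```

```bash
python3 -m creep '[[[0,0,0,-30,0,0,0],[0,0,0,-85,0,0,0],[0,0,0,-145,0,0,0],[0,5,15,-205,0,0,0],[0,15,50,-255,0,0,0],[0,30,100,-286,0,0,0],[0,45,160,-286,0,0,0],[0,60,220,-286,0,0,0],[0,75,275,-286,0,0,0],[0,84,320,-286,0,0,0],[0,84,340,-286,0,0,0],[0,84,340,-286,0,0,0]]]'; python3 -m creep '[[[0,0,0,0,0,0,0],[0,0,0,0,0,0,0]]]'; python3 - <<'E'
from h import *
np.set_printoptions(precision=1,suppress=True)
im=manip.camera("wrist");cv2.imwrite("pics/w2.png",cv2.resize(im,(800,600),interpolation=cv2.INTER_CUBIC))
print(manip.landmark_of("wrist","rest_a_seat"),proj("wrist",(.602,-.097,.097)))
E
```

```text
t: 6.38
tcp_pos: [0.4594, -0.1016, 0.3277]
orientation: [-0.0, 0.999, -0.044, -0.001]
contact_force: [1.1, 0.4, -2.2]
grip_width: 0.0242
grasp_force: 59.4
t: 6.62
tcp_pos: [0.4599, -0.0996, 0.3288]
orientation: [-0.0, 0.999, -0.042, -0.0]
contact_force: [0.8, -0.3, -2.7]
grip_width: 0.0239
grasp_force: 59.4
[] [238.5  44.9]
```

View pics/w2.png

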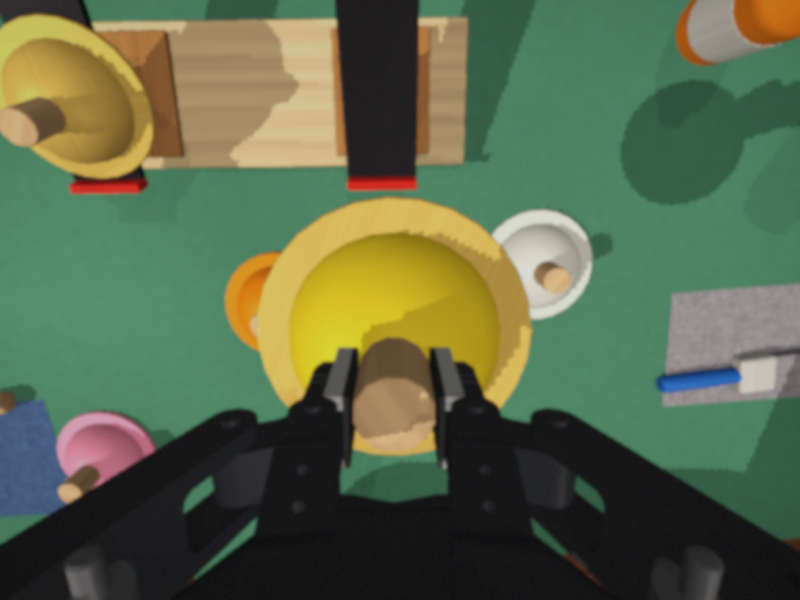

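The wrist picture shows the held dome level between the fingers. The empty rest's lip edge runs from (348,178) to (416,178), with side edges at (338,20) and (419,20) at 800x600 scale.

```bash
python3 - <<'E'
from h import *
np.set_printoptions(precision=4,suppress=True)
c,yaw=np.array([.602,-.098,.097]),-.088
for it in range(3):
    G=goal(yaw,20).as_matrix();n=-G[:,2]
    S=[]
    for p in ((348,178),(416,178),(419,20),(338,20)):
        o,d=ray("wrist",(np.array(p)+.5)*.64-.5); S.append(o+d*((c-o)@n)/(d@n))
    lip=(S[0]+S[1])/2;up=(S[2]+S[3])/2
    yaw=np.arctan2(*(up-lip)[1::-1])
    nc=lip+.08*goal(yaw,20).as_matrix()[:,0]; c=np.array([*nc[:2],.097])
    print(lip,up,c,yaw,np.linalg.norm(S[0]-S[1]),np.linalg.norm(S[2]-S[3]))
E
```

```text
[ 0.5209 -0.0958  0.0675] [ 0.6327 -0.1045  0.1083] [ 0.5959 -0.1017  0.097 ] -0.07781989431551929 0.06009724835751769 0.05887461641232424
[ 0.521  -0.0959  0.0697] [ 0.6321 -0.1046  0.1102] [ 0.5959 -0.1017  0.097 ] -0.07781737807680593 0.059777938459457634 0.058561073423421074
[ 0.521  -0.0959  0.0696] [ 0.6321 -0.1046  0.1102] [ 0.5959 -0.1017  0.097 ] -0.07781737733778249 0.059780399661597095 0.05856348440734217
```

```bash
python3 - <<'E'
from h import *
G=goal(-.08,20);n=-G.as_matrix()[:,2];s=np.array([.600,-.101,.097])
print(s+n*.124,s+n*.044,to(s+n*.124,G))
E
```

```text
[ 0.55772514 -0.09761078  0.21352188] [ 0.58499924 -0.09979737  0.13834648] (array([ 97.2, -10.3, 115.5]), array([ 0.001,  0.349, -0.004]))
```

```bash
python3 -m creep '[[[0,20,-2,20,0,0.06,0],[0,45,-5,50,0,0.15,0],[0,70,-8,80,0,0.25,0],[0,90,-10,105,0,0.32,0],[0,97,-10,115,0,0.349,-0.004],[0,97,-10,115,0,0.349,-0.004],[0,97,-10,115,0,0.349,-0.004]]]'; python3 - <<'E'
from h import *
G=goal(-.08,20);n=-G.as_matrix()[:,2];s=np.array([.600,-.101,.097])
print(to(s+n*.044,G))
ims=[]
for c,x,y in(("scene",140,200),("side",250,70)):
    im=manip.camera(c); ims.append(cv2.resize(im[y:y+120,x:x+110],(400,436),interpolation=cv2.INTER_CUBIC))
cv2.imwrite("pics/pre.png",np.hstack(ims))
E
```

```text
t: 7.6
tcp_pos: [0.5578, -0.0986, 0.215]
orientation: [0.008, 0.984, -0.04, 0.174]
contact_force: [-0.1, -0.4, -2.0]
grip_width: 0.0244
grasp_force: 59.4
(array([-0.7, -1.1, 81.4]), array([ 0.001, -0.001, -0.   ]))
```

View pics/pre.png

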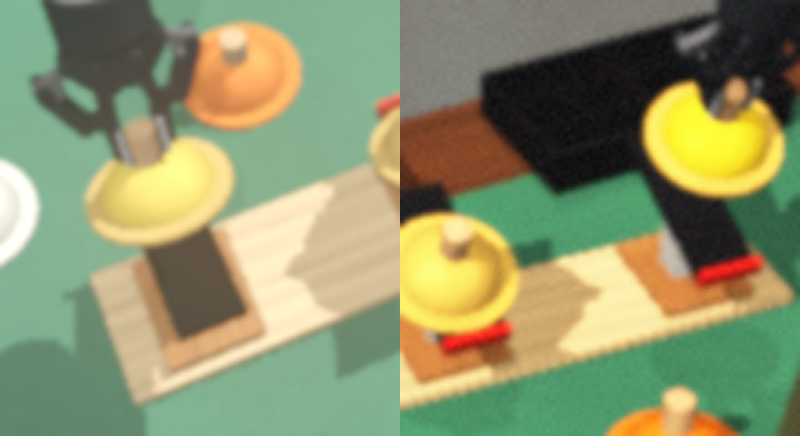

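The dome is held above the empty rest with the right tilt. I'll lower it along the face normal, going slowly at the end.

```bash
python3 -m creep '[[[0,0,-1,25,0,0,0],[0,0,-1,45,0,0,0],[0,-1,-1,60,0,0,0],[0,-1,-1,68,0,0,0],[0,-1,-1,73,0,0,0],[0,-1,-1,75,0,0,0],[0,-1,-1,76,0,0,0],[0,-1,-1,76,0,0,0]]]'
```

```text
t: 8.7
tcp_pos: [0.5827, -0.1, 0.1427]
orientation: [0.007, 0.984, -0.04, 0.174]
contact_force: [0.1, 0.0, -2.2]
grip_width: 0.0243
grasp_force: 59.5
```

```bash
python3 -m creep '[[[0,0,0,1,0,0,0],[0,0,0,2,0,0,0],[0,0,0,2,0,0,0],[0,0,0,2,0,0,0]]]'
```

```text
t: 9.2
tcp_pos: [0.5832, -0.0999, 0.1404]
orientation: [0.007, 0.984, -0.04, 0.173]
contact_force: [-0.4, -0.5, -2.6]
grip_width: 0.0243
grasp_force: 59.5
```

```bash
python3 -m creep '[[[0,0,0,1,0,0,0],[0,0,0,1.5,0,0,0],[0,0,0,2,0,0,0],[0,0,0,2,0,0,0]]]'; python3 - <<'E'
from h import *
im=manip.camera("wrist");cv2.imwrite("pics/w3.png",cv2.resize(im,(800,600),interpolation=cv2.INTER_CUBIC))
E
```

```text
t: 9.7
tcp_pos: [0.5837, -0.1002, 0.1394]
orientation: [0.008, 0.984, -0.04, 0.173]
contact_force: [-6.7, -0.0, 5.4]
grip_width: 0.024
grasp_force: 60.6
```

View pics/w3.png

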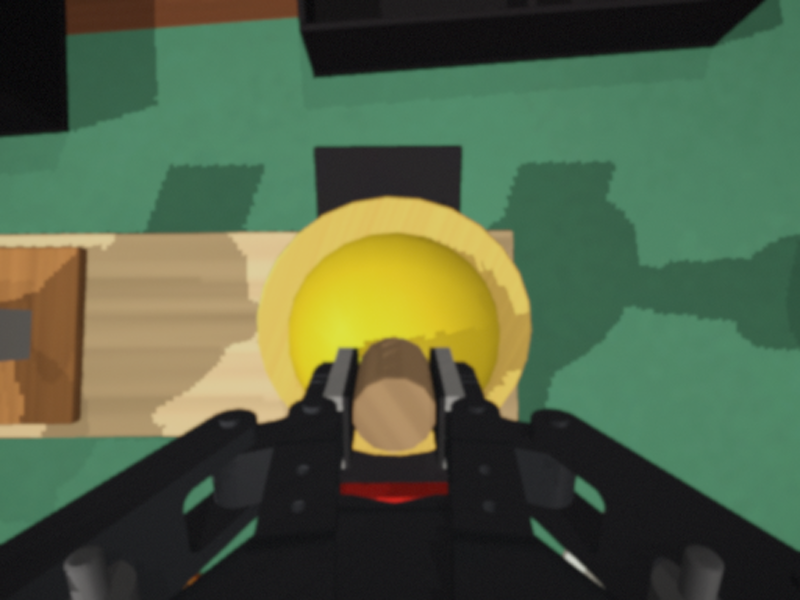

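The dome has just touched the face. The face's top edge spans columns 315–462 (mid 388.5, line about 391 under the dome) and the flange mid is 395. The dome therefore sits about 1.5 mm too far right. The top margin is about 20 mm, which is right. I'll lift slightly, shift it, lower it again and let go.

```bash
python3 -m creep '[[[0,0,0,-3,0,0,0],[0,0,-1.5,-4,0,0,0],[0,0,-1.5,-3,0,0,0],[0,0,-1.5,-1,0,0,0],[0,0,-1.5,0,0,0,0],[0,0,-1.5,0.5,0,0,0],[0,0,-1.5,0.5,0,0,0]]]'
```

```text
t: 10.62
tcp_pos: [0.5836, -0.0986, 0.1392]
orientation: [0.007, 0.984, -0.04, 0.172]
contact_force: [-12.0, 0.1, 9.2]
grip_width: 0.0243
grasp_force: 61.2
```

```bash
python3 -m creep '[[[0.3,0,0,0,0,0,0],[0.6,0,0,0,0,0,0],[0.9,0,0,0,0,0,0],[1,0,0,0,0,0,0],[1,0,0,0,0,0,0],[1,0,0,-20,0,0,0],[1,0,0,-50,0,0,0],[1,0,0,-100,0,0,0],[1,0,0,-150,0,0,0],[1,0,0,-150,0,0,0],[1,0,0,-150,0,0,0]]]'; python3 - <<'E'
from h import *
im=manip.camera("wrist")[:,100:400]
b=manip.camera("side")[70:170,260:385]; a=manip.camera("scene")[200:300,130:255]
v=np.hstack([cv2.resize(im,(469,600)),np.vstack([cv2.resize(x,(330,300),interpolation=cv2.INTER_CUBIC) for x in (a,b)])])
cv2.imwrite("pics/end.png",v)
E
```

```text
t: 12.0
tcp_pos: [0.5329, -0.0942, 0.2786]
orientation: [0.007, 0.984, -0.04, 0.173]
contact_force: [0.2, 0.1, -1.1]
grip_width: 0.0854
grasp_force: 0.0
```

View pics/end.png

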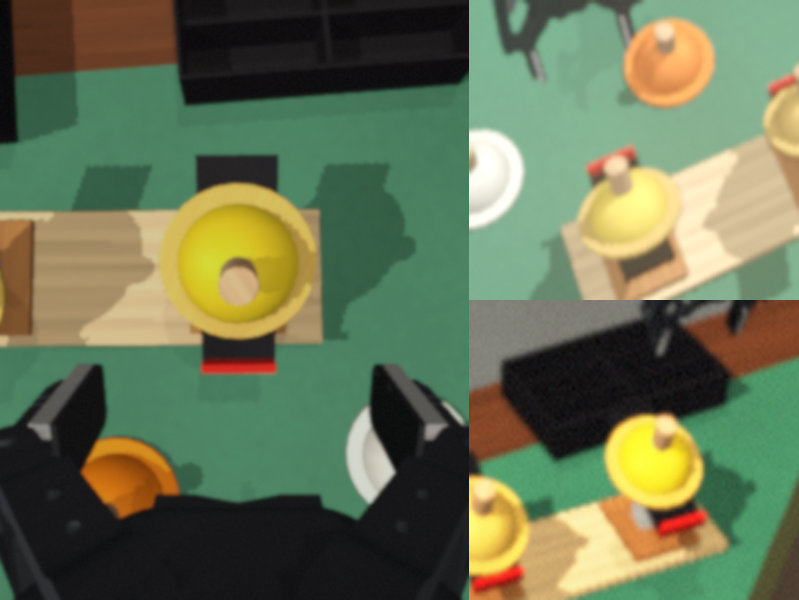

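The dome lies flat. Its flange mid is at 238.5 against a face mid of about 238, with clear black margins at the top and at the lip, and the robot is clear.

```bash
python3 -c "
from station import manip
print(manip.close_job())"
```

```text
the job is handed in; nothing more can be done
None
```

The gold-rimmed yellow dome now lies flat and centred on the empty rest, clear of the lip and let go; the other two domes were left alone, and the job was handed in at about 12 s on the robot's clock.

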